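Tag the tired shock mount

TASK

Three spring mounts from the analyser's feet stand in check stands, and one spring has gone soft. Going from the robot's left to its right, press each black cap about half-way down and let it spring back; then push the yellow tag on the softest mount's stand fully down and move clear. Leave the other two tags up, do not pull up or lift anything, and leave the bottle, the jar and the wrench where they are.

Things in the scene. Friction and masses are not known exactly. Their poses are not given: they have to be found in the camera images.
- cap_a_top (a point): Centre of the flat top of a spring mount's round black rubber cap (52 mm across, 18 mm thick, a white spot 22 mm across in its middle), on a bare coil spring at the robot-side end of a white check stand. At rest it is 66 mm above the bench; it moves with the cap. z is up; its x axis points along the stand from cap to tag.
- cap_a (a joint): How far this cap is pressed down, m: 0 at rest, 0.014 at its stop, negative if pulled up. It springs back when let go. The force grows in proportion to the depth, from zero; the three springs look alike, but each is about twice as stiff as the next softer one, the stiffest taking about 22 N at the stop and the softest about 5 N. Which letter is the softest is not told.
- tag_a_top (a point): Centre of the flat top of the yellow tag (20 mm along the stand by 36 mm across it) on the same stand as the cap of the same letter, 78 mm further along the stand, sticking out of a blue block (34 x 46 mm, top 52 mm above the bench). With the tag up its top is 78 mm above the bench, fully down 64 mm; it moves with the tag.
- tag_a (a joint): How far this tag is pushed down, m: 0 up (as at the start), 0.014 fully down at its stop, negative if pulled up. It slides with about 3.5 N of friction and stays where it is left.
- cap_b_top (a point): Centre of the flat top of a spring mount's round black rubber cap (52 mm across, 18 mm thick, a white spot 22 mm across in its middle), on a bare coil spring at the robot-side end of a white check stand. At rest it is 66 mm above the bench; it moves with the cap. z is up; its x axis points along the stand from cap to tag.
- cap_b (a joint): How far this cap is pressed down, m: 0 at rest, 0.014 at its stop, negative if pulled up. It springs back when let go. The force grows in proportion to the depth, from zero; the three springs look alike, but each is about twice as stiff as the next softer one, the stiffest taking about 22 N at the stop and the softest about 5 N. Which letter is the softest is not told.
- tag_b_top (a point): Centre of the flat top of the yellow tag (20 mm along the stand by 36 mm across it) on the same stand as the cap of the same letter, 78 mm further along the stand, sticking out of a blue block (34 x 46 mm, top 52 mm above the bench). With the tag up its top is 78 mm above the bench, fully down 64 mm; it moves with the tag.
- tag_b (a joint): How far this tag is pushed down, m: 0 up (as at the start), 0.014 fully down at its stop, negative if pulled up. It slides with about 3.5 N of friction and stays where it is left.
- cap_c_top (a point): Centre of the flat top of a spring mount's round black rubber cap (52 mm across, 18 mm thick, a white spot 22 mm across in its middle), on a bare coil spring at the robot-side end of a white check stand. At rest it is 66 mm above the bench; it moves with the cap. z is up; its x axis points along the stand from cap to tag.
- cap_c (a joint): How far this cap is pressed down, m: 0 at rest, 0.014 at its stop, negative if pulled up. It springs back when let go. The force grows in proportion to the depth, from zero; the three springs look alike, but each is about twice as stiff as the next softer one, the stiffest taking about 22 N at the stop and the softest about 5 N. Which letter is the softest is not told.
- tag_c_top (a point): Centre of the flat top of the yellow tag (20 mm along the stand by 36 mm across it) on the same stand as the cap of the same letter, 78 mm further along the stand, sticking out of a blue block (34 x 46 mm, top 52 mm above the bench). With the tag up its top is 78 mm above the bench, fully down 64 mm; it moves with the tag.
- tag_c (a joint): How far this tag is pushed down, m: 0 up (as at the start), 0.014 fully down at its stop, negative if pulled up. It slides with about 3.5 N of friction and stays where it is left.
- stand_a: Check stand, fixed to the bench: white base plate 140 x 76 x 12 mm, origin at the centre of its underside; the cap's axis is 38 mm from it along its -x, the tag's 40 mm along its +x. One stand is at the robot's left (+y), one about straight ahead, one at its right; which letter is where changes.
- stand_b: Check stand, fixed to the bench: white base plate 140 x 76 x 12 mm, origin at the centre of its underside; the cap's axis is 38 mm from it along its -x, the tag's 40 mm along its +x. One stand is at the robot's left (+y), one about straight ahead, one at its right; which letter is where changes.
- stand_c: Check stand, fixed to the bench: white base plate 140 x 76 x 12 mm, origin at the centre of its underside; the cap's axis is 38 mm from it along its -x, the tag's 40 mm along its +x. One stand is at the robot's left (+y), one about straight ahead, one at its right; which letter is where changes.
- bottle_mid (a point): Small white bottle with a blue cap, 40 mm across, 85 mm tall, loose bystander; the point is half-way up its axis.
- jar_mid (a point): Clear jar with a red lid, 52 mm across, 65 mm tall, loose bystander; the point is half-way up its axis.
- wrench: Steel wrench about 150 mm long lying flat on the bench beyond the middle stand as seen from the robot, loose bystander; origin on its underside at mid-length, x axis along it.

How it is judged:
By the outcome, as a careful person would: the job done as asked, in the order asked, and still so for the second after the job is handed in, with the robot touching nothing.
It also fails if it takes over 56 s, if anything falls off the work surface, if the arm or the gripper's body presses on something with over 40 N, if the wrist force passes 120 N, or if a joint passes its speed limit or range.

ROBOT

A 7-joint arm with a two-finger parallel gripper is mounted at the origin on the work surface. World frame = base frame: x ahead of the robot, y to its left, z up, the work surface at z = 0. Lengths are in m, angles in rad, forces in N, time in s.
With the tool pointing down it reaches from about 0.425 to 0.925 m from the base axis. Payload 6.8 kg.
Tool frame: the origin (TCP) lies on the centre line of the jaws, within the pads' length; the fingertips stand bot.finger_overhang ahead of it and the grasp point (between the pads) lies 3 mm ahead of it (bot.finger_overhang is the distance from the TCP to the fingertips, in m); z points along the fingers, y is the direction in which the jaws open and shut (so a half turn about z gives the same grasp; the last joint's range is limited). The gripper opens to 85 mm and grips with 20 to 120 N. Pads are 22 mm wide; open, the fingers measure 114 mm over their backs; the gripper's body (76 mm by 85 mm) begins 54 mm behind the grasp point. The pads swing forward as they close: fully open they stand 13 mm farther back than shut.
Start: joints at [1.018, 0.477, 0.022, 1.555, -0.011, 1.109, -0.083], TCP at [0.29, -0.609, 0.253] pointing down, gripper open.
Joint ranges: [-2.96, 2.96], [-0.34, 2.1], [-1.41, 1.46], [0.24, 2.44], [-1.37, 4.51], [0.17, 1.92], [-2.96, 2.96]. Speed limits (rad/s): [2.39, 2.39, 3.14, 3.14, 3.14, 3.14, 3.14].

INTERFACE

Orientations are given as a unit quaternion [w, x, y, z].
In Python, from station import bot gives the robot as it stands.
- The arm moves only by the tool drive_tool, never from a script. Its argument "increments" is text: rows parted by semicolons, each of 4 numbers parted by spaces: the shift along the world's x, y, z in m, then the turn about the world's z in rad. In form: tx ty tz spin; .... A call has 1 to 12 rows; each row shifts and turns the commanded pose from where the row before left it; what a row does not reach is not made up. A row lasts 1/12 s, in which the tool goes at most 41.7 mm and 7.16 degrees, less where a joint would pass 70% of its speed; a pose out of reach is approached as far as the arm can. A call is refused whole if a number of a shift passes 0.0417 or a number of a turn 0.125, either way. A call with a gripper value outside its range is refused whole. "grip" is the opening, from 0 (shut) to 1 (fully open), set as the call begins (left out, the last holds). The fingers move at their own pace and stop on an object; "squeeze" is the grip in N (left out, the last holds). Time passes only in rows, so rows that do not move let the fingers close. It gives the time, the measured TCP pose, the force and the opening at its end, in the units of the state.
- bot.get_obs(): the state, without advancing time (a new reading comes with each control period).
- bot.read_camera(name): name is "scene" or "top" or "wrist"; returns the picture (420x560x3 uint8, red, green, blue); there is no depth.
- bot.calibration(name): a dict with "fx", "fy", "cx", "cy" (pixels), "distortion" ([k1, k2, p1, p2, k3] as OpenCV has them; the pictures are not rectified), "camera_from_world" (4x4, takes a point from world to camera coordinates). Camera axes: x right, y down, z forward; pixel columns grow to the right and rows downward; lengths in m; the calibration is good to about 2 mm. A picture is of the moment at which its call begins: read the wrist's pose just before it. calibration takes no time and is no camera call; for the wrist camera it gives the pose at the moment of the call.
- bot.hand_in(): hands the job in, once; it reports no verdict.
The state is a dict: "t": time; "q": joint angles; "joint_vel": joint speeds; "joint_torque": joint torques, N m; "eef_pos": TCP position; "tool_rot": TCP orientation; "contact_force": force on the tool from outside, world axes, zero at the start; "torque": the same for the moment, N m; "gripper_width": opening from 0.0 (shut) to 1.0 (fully open).
Only numpy, scipy, OpenCV 4.12 (cv2) and the standard library are available. Lean on these libraries where they do the work, as an engineer would, in place of code of your own. Each camera call takes 0.05 s, during which the arm holds its last target.

## Working session

There is one attempt and no reset: what is moved stays moved. The work goes in short steps, Python scripts to look and compute and a tool call to move; the robot and the scene stay as the last step left them, time stands still between calls to the robot, and variables do not carry over. Pictures are saved under pics/ and viewed, and the job is handed in when it is done.

Besides the shell and the picture viewer there is one more tool, called as name(argument=value, ...) on one line, values as JSON. drive_tool: Moves the arm, as the interface text tells. Its arguments: {"type":"object","properties":{"increments":{"type":"string"},"grip":{"type":"number"},"squeeze":{"type":"number"}},"required":["increments"]}

```bash
ls; mkdir -p pics; python3 - <<'E'
from station import bot
import cv2
o=bot.get_obs();print(o, bot.finger_overhang)
for n in("scene","top","wrist"):
    c=bot.calibration(n);print(n,c)
    cv2.imwrite(f"pics/{n}0.png",bot.read_camera(n)[:,:,::-1])
E
```

```text
pics
{'t': 0.0, 'q': array([ 1.01791626,  0.47779826,  0.02236985,  1.55645389, -0.01150013,
        1.10930908, -0.08310799]), 'joint_vel': array([ 3.73690722e-05,  6.39558230e-04,  1.80089222e-03,  1.88038264e-03,
        2.43582291e-03, -8.75387079e-04,  9.10930155e-04]), 'joint_torque': array([ 2.22103654e-04, -5.96451008e+01,  1.60784416e+00, -2.81195498e+01,
        1.24150506e-02,  9.37651290e-03,  3.07658991e-05]), 'eef_pos': array([ 0.29015814, -0.60883753,  0.25232648]), 'tool_rot': array([-8.77707964e-04,  9.75374132e-01,  2.20554882e-01, -2.75704618e-04]), 'contact_force': array([ 0.77741637, -0.23376339, -0.06807086]), 'torque': array([ 0.01496318, -0.00586981, -0.00435331]), 'gripper_width': 1.001315856281344} 0.022
scene {'fx': 407.03617059301615, 'fy': 407.03617059301615, 'cx': 276.13029870777876, 'cy': 207.06643752284066, 'distortion': array([-0.00570964,  0.        ,  0.        ,  0.        ,  0.        ]), 'camera_from_world': array([[ 0.47309337,  0.88098598, -0.00680931, -0.29785278],
       [ 0.76647443, -0.41538644, -0.48986841, -0.42766493],
       [-0.4343956
[... 325 characters left out ...]
([[-0.01840685, -0.99952639,  0.02466142, -0.00816729],
       [-0.98596401,  0.01405234, -0.16636555,  0.59913376],
       [ 0.16594021, -0.02737754, -0.98575571,  0.90454939],
       [ 0.        ,  0.        ,  0.        ,  1.        ]])}
wrist {'fx': 297.0894645503114, 'fy': 297.0894645503114, 'cx': 270.36248308958, 'cy': 213.6546852342228, 'distortion': array([-0.00192091,  0.        ,  0.        ,  0.        ,  0.        ]), 'camera_from_world': array([[ 0.42989277, -0.90287548, -0.00284239, -0.67278712],
       [-0.86607695, -0.41325719,  0.28129916, -0.03551436],
       [-0.25515275, -0.11846675, -0.95961591,  0.38016724],
       [ 0.        ,  0.        ,  0.        ,  1.        ]])}
```

View pics/scene0.png

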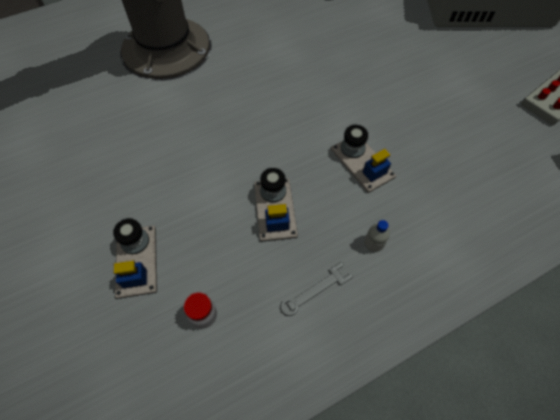

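View pics/top0.png

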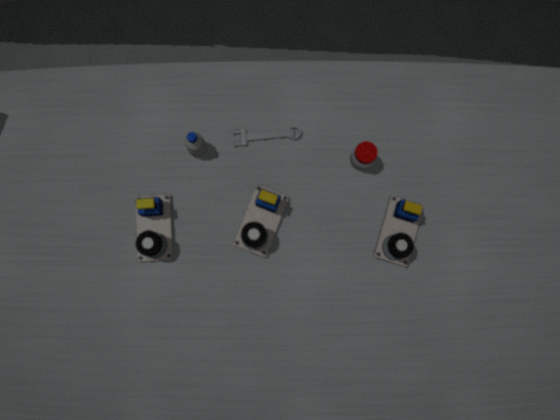

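View pics/wrist0.png

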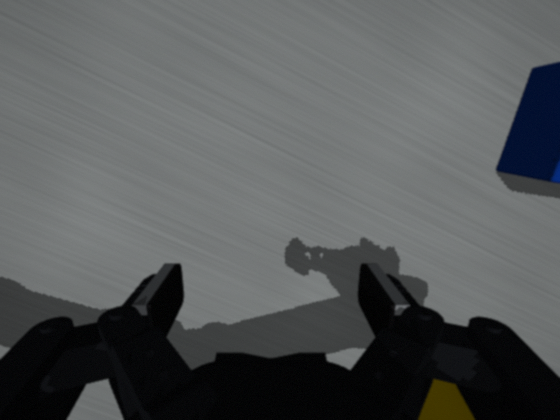

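The scene view shows three stands. The cap spots are at about (128,230), (273,179) and (356,134), and the tags at (125,267), (278,211) and (380,157). The top view has caps at (150,243), (254,235) and (401,245), with the leftmost column being the robot's left. The jar, wrench and bottle lie beyond the stands. Next I'll triangulate.

```bash
cat > h.py <<'E'
import numpy as np, cv2
from station import bot
def K(c): return np.array([[c['fx'],0,c['cx']],[0,c['fy'],c['cy']],[0,0,1.]])
def und(c,p): return cv2.undistortPoints(np.array([[p]],float),K(c),c['distortion']).ravel()
def ray(c,p):
    M=c['camera_from_world'];R=M[:3,:3];o=-R.T@M[:3,3];u=und(c,p);d=R.T@np.array([u[0],u[1],1]);return o,d/np.linalg.norm(d)
def tri(c1,p1,c2,p2):
    A=[];b=[]
    for c,p in((c1,p1),(c2,p2)):
        o,d=ray(c,p);P=np.eye(3)-np.outer(d,d);A.append(P);b.append(P@o)
    x=np.linalg.solve(sum(A),sum(b)); 
    return x,[np.linalg.norm(A[i]@x-b[i]) for i in (0,1)]
def atz(c,p,z):
    o,d=ray(c,p);return o+d*(z-o[2])/d[2]
E
python3 - <<'E'
from h import *
im={n:cv2.imread(f"pics/{n}0.png") for n in("scene","top")}
g={"scene":([(128,231),(273,179),(356,134)],[(125,267),(278,211),(380,157)]),
"top":([(401,245),(254,235),(150,243)],[(412,208),(268,198),(146,204)])}
P={}
for n in im:
    hsv=cv2.cvtColor(im[n],cv2.COLOR_BGR2HSV)
    caps=[];tags=[]
    for (x,y) in g[n][0]:
        w=im[n][y-11:y+12,x-11:x+12].max(2).astype(float)
        m=(w>95).astype(np.uint8)
        k,l,s,ce=cv2.connectedComponentsWithStats(m)
        i=l[11,11]; caps.append((ce[i]+[x-11,y-11], s[i,4]))
    for (x,y) in g[n][1]:
        m=cv2.inRange(hsv,(20,150,60),(35,255,255))
        k,l,s,ce=cv2.connectedComponentsWithStats(m)
        j=np.argmin([np.hypot(*(q-[x,y])) if 1 else 0 for q in ce]);tags.append((ce[j],s[j,4], im[n][int(ce[j][1]),int(ce[j][0])]))
    P[n]=(caps,tags);print(n,caps,tags)
cs,ct=bot.calibration("scene"),bot.calibration("top")
for i in range(3):
    for k,z in((0,.066),(1,.078)):
        print(i,k,tri(cs,P['scene'][k][i][0],ct,P['top'][k][i][0]),atz(cs,P['scene'][k][i][0],z),atz(ct,P['top'][k][i][0],z))
for n in im:
    cv2.imwrite(f"pics/{n}_z.png",cv2.resize(im[n][120:320] if n=="top" else im[n][110:310,90:410],None,fx=1.4 if n=="top" else 2.5,fy=1.4 if n=="top" else 2.5,interpolation=cv2.INTER_CUBIC))
E
```

```text
scene [(array([125.90361446, 229.19277108]), np.int32(83)), (array([272.31343284, 176.95522388]), np.int32(67)), (array([356.13461538, 132.42307692]), np.int32(52))] [(array([123.8156682 , 266.73732719]), np.int32(217), array([  0, 106, 125], dtype=uint8)), (array([279.58451481, 209.48022057]), np.int32(234663), array([  0, 110, 129], dtype=uint8)), (array([380.41958042, 155.55244755]), np.int32(143), array([  0, 108, 128], dtype=uint8))]
top [(array([401.48571429, 244.62857143]), np.int32(70)), (array([253.3375, 233.7   ]), np.int32(80)), (array([147.37037037, 242.54320988]), np.int32(81))] [(array([412.4691358 , 207.48765432]), np.int32(162), array([ 17,  95, 109], dtype=uint8)), (array([267.66049383, 196.7345679 ]), np.int32(162), array([ 21, 100, 113], dtype=uint8)), (array([145.06622517, 203.17218543]), np.int32(151), array([ 31, 108, 112], dtype=uint8))]
0 0 (array([ 0.51832162, -0.25487874,  0.07061316]), [np.float64(6.645656018518975e-05), np.float64(6.645656018520899e-05)]) [ 0.51537594 -0.25556943  0.066     ] [ 0.51872336 -0.2561284   0.066     ]
0 1 (array([ 0.5913979 , -
[... 243 characters left out ...]
104650111821836), np.float64(0.0001046501118218471)]) [0.54267552 0.03853986 0.066     ] [0.54567278 0.03763512 0.066     ]
1 1 (array([0.61838827, 0.01096572, 0.07520806]), [np.float64(0.002665471389268096), np.float64(0.0026654713892680483)]) [0.62062009 0.0127543  0.078     ] [0.61684953 0.00848658 0.078     ]
2 0 (array([0.53040217, 0.24573077, 0.07059726]), [np.float64(4.102446912497415e-05), np.float64(4.102446912490161e-05)]) [0.52758387 0.24856664 0.066     ] [0.53083251 0.24687808 0.066     ]
2 1 (array([0.60780254, 0.25093635, 0.07742794]), [np.float64(0.00038276301052697187), np.float64(0.00038276301052702304)]) [0.6082007  0.25097652 0.078     ] [0.60750874 0.25043012 0.078     ]
```

View pics/scene_z.png

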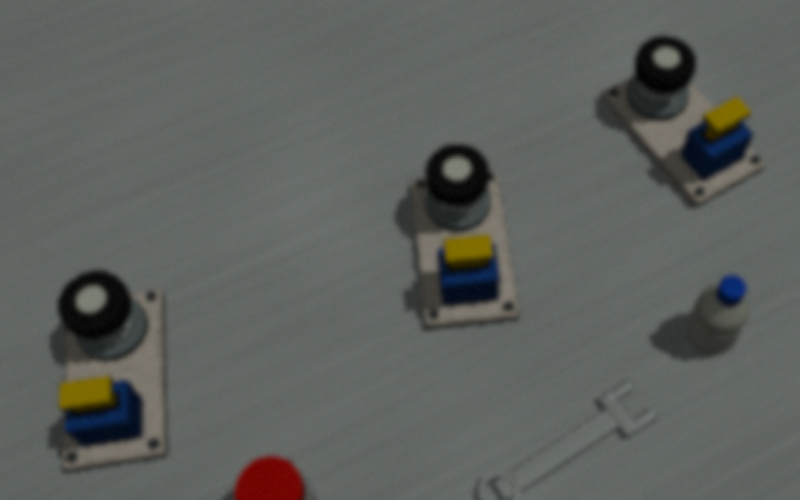

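drive_tool(increments="0.02 0.03 0 -0.11;0.02 0.035 0 -0.11;0.02 0.035 0 -0.11;0.02 0.035 0 -0.11;0.02 0.035 0 0;0.02 0.035 0 0;0.02 0.035 0 0;0.02 0.035 0 0;0.02 0.035 0 0;0.02 0.035 0 0;0.02 0.035 0 0;0.02 0.035 0 0", grip=0, squeeze=20)

```text
t: 1.15
eef_pos: [0.5309, -0.1925, 0.2533]
tool_rot: [0.0, 1.0, 0.002, -0.0]
contact_force: [0.7, -1.4, 0.9]
gripper_width: 0.001
```

drive_tool(increments="0 0.037 0 0;0 0.037 0 0;0 0.037 0 0;0 0.037 0 0;0 0.037 0 0;0 0.037 0 0;0 0.037 0 0;0 0.037 -0.01 0;0 0.037 -0.01 0;0 0.037 -0.01 0;0 0.037 -0.01 0;0 0.03 -0.01 0")

```text
t: 2.15
eef_pos: [0.5297, 0.2458, 0.2028]
tool_rot: [-0.0, 1.0, 0.003, -0.0]
contact_force: [0.9, 0.2, -0.4]
gripper_width: 0.001
```

drive_tool(increments="0 0.001 -0.03 0;0 0 -0.03 0;0 0 -0.02 0;0 0 0 0;0 0 0 0")

```text
t: 2.57
eef_pos: [0.5298, 0.2433, 0.1225]
tool_rot: [0.001, 1.0, 0.002, -0.001]
contact_force: [0.6, 0.6, 1.1]
gripper_width: 0.001
```

```bash
python3 - <<'E'
from h import *
o=bot.get_obs();print(o['t'],o['eef_pos'],o['contact_force'])
cw=bot.calibration("wrist");a=bot.read_camera("wrist")[:,:,::-1];b=bot.read_camera("scene")[:,:,::-1]
cv2.imwrite("pics/w1.png",a);cv2.imwrite("pics/s1.png",b)
s=cv2.resize(b[60:220,260:460],(560,448),interpolation=cv2.INTER_CUBIC);cv2.imwrite("pics/s1z.png",s)
np.set_printoptions(suppress=True)
for P in [(.5305,.247,.066),(.608,.2505,.078),(.53,.247,.102)]:
    for n,c in(("w",cw),("s",bot.calibration("scene"))):
        M=c['camera_from_world'];r,_=cv2.Rodrigues(M[:3,:3]);print(P,n,cv2.projectPoints(np.array([P]),r,M[:3,3],K(c),c['distortion'])[0].ravel())
o=bot.get_obs();print(o['t'],o['eef_pos'],o['contact_force'])
E
```

```text
2.5667 [0.52976029 0.2432675  0.12249787] [0.56578819 0.62676874 1.12322075]
(0.5305, 0.247, 0.066) w [266.63368302 242.60701257]
(0.5305, 0.247, 0.066) s [356.2848764  133.64110745]
(0.608, 0.2505, 0.078) w [259.82600089 114.12140517]
(0.608, 0.2505, 0.078) s [380.16732992 155.57290637]
(0.53, 0.247, 0.102) w [265.78829166 269.44986901]
(0.53, 0.247, 0.102) s [359.04147323 122.10205078]
2.6667 [0.53134654 0.24405332 0.12473451] [-0.32939069  0.58682718  0.68715829]
```

View pics/w1.png

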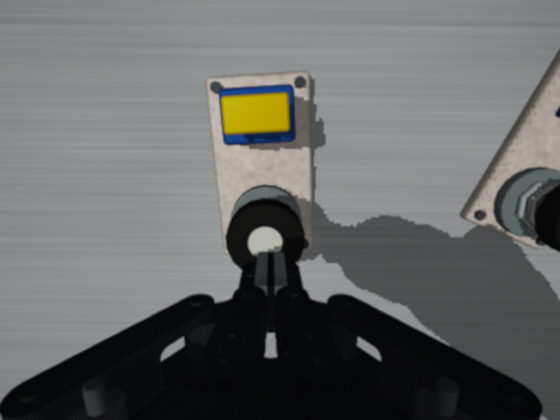

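View pics/s1z.png

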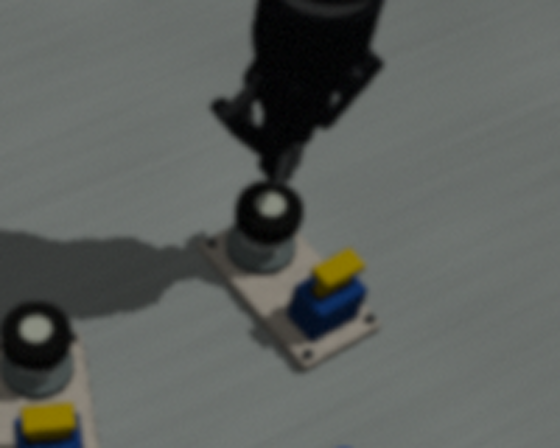

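Wrist view: cap spot at (265,240) and tag at (258,115), matching the projections within 2 px. Readings are noisy, so I'll average several.

```bash
cat > avg.py <<'E'
from h import *
import sys
n=int(sys.argv[1]) if len(sys.argv)>1 else 8
F=[];E=[]
for i in range(n):
    bot.read_camera("top");o=bot.get_obs();F.append(o['contact_force']);E.append(o['eef_pos'])
F=np.array(F);E=np.array(E)
print(o['t'],"F",F.mean(0).round(2),"sd",F.std(0).round(2),"E",E.mean(0).round(4),"sd",E.std(0).round(4),np.unique(E[:,2]).size)
E
python3 avg.py 12
```

```text
3.2667 F [ 0.09  0.04 -0.05] sd [0.57 0.45 0.56] E [0.5309 0.2438 0.1242] sd [0.0004 0.0002 0.0006] 12
```

drive_tool(increments="0 0.003 -0.015 0;0 0 -0.01 0;0 0 -0.007 0;0 0 -0.006 0;0 0 -0.002 0;0 0 0 0")

```text
t: 3.77
eef_pos: [0.5298, 0.2464, 0.0829]
tool_rot: [0.0, 1.0, 0.002, -0.001]
contact_force: [-1.9, -2.0, 4.2]
gripper_width: 0.006
```

```bash
python3 avg.py 12
```

```text
4.3667 F [-2.24 -1.23  3.52] sd [0.49 0.48 0.68] E [0.5305 0.2466 0.0836] sd [0.0002 0.0001 0.0001] 12
```

drive_tool(increments="0 0 -0.0025 0;0 0 0 0")

```text
t: 4.53
eef_pos: [0.5307, 0.2468, 0.0808]
tool_rot: [-0.0, 1.0, 0.002, 0.0]
contact_force: [-1.5, -0.7, 6.0]
gripper_width: -0.001
```

```bash
python3 - <<'E'
from h import *
b=bot.read_camera("scene")[:,:,::-1]
cv2.imwrite("pics/s2z.png",cv2.resize(b[60:220,260:460],(560,448),interpolation=cv2.INTER_CUBIC))
E
python3 avg.py 14
```

```text
5.2833 F [-2.13 -1.01  5.76] sd [0.57 0.3  0.57] E [0.5307 0.2468 0.081 ] sd [0. 0. 0.] 14
```

View pics/s2z.png

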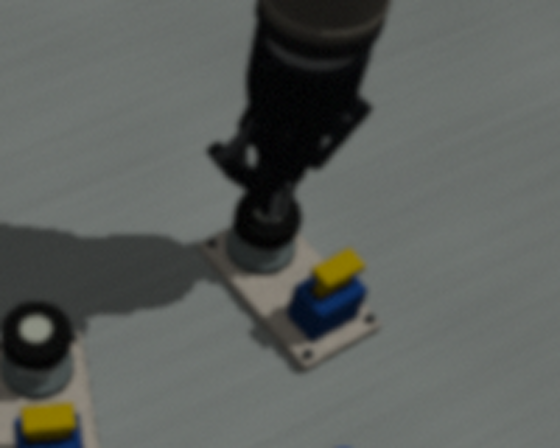

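Left mount: the zero-force height is about 0.088. It takes 5.8 N at about 7.2 mm, which makes it the medium spring. The scene view shows the tip on the cap and the tag still up.

drive_tool(increments="0 0 0.01 0;0 0 0.02 0;0 0 0.02 0;0 -0.02 0 0;0.005 -0.035 0 0;0.005 -0.035 0 0;0.005 -0.035 0 0;0 -0.035 0 0;0 -0.035 0 0;0 -0.014 0 0;0 0 0 0;0 0 0 0")

```text
t: 6.28
eef_pos: [0.5459, 0.037, 0.1312]
tool_rot: [-0.0, 1.0, 0.001, 0.0]
contact_force: [-0.3, 0.9, -0.2]
gripper_width: -0.005
```

```bash
python3 avg.py 6; python3 - <<'E'
from h import *
cw=bot.calibration("wrist");a=bot.read_camera("wrist")[:,:,::-1];b=bot.read_camera("scene")[:,:,::-1]
cv2.imwrite("pics/w3.png",a);cv2.imwrite("pics/s3.png",b)
for P in [(.545,.0375,.066),(.618,.011,.078)]:
    c=cw;M=c['camera_from_world'];r,_=cv2.Rodrigues(M[:3,:3]);print(P,cv2.projectPoints(np.array([P]),r,M[:3,3],K(c),c['distortion'])[0].ravel())
E
```

```text
6.5833 F [0.14 0.23 0.38] sd [0.43 0.38 0.44] E [0.5456 0.0394 0.131 ] sd [0.0001 0.0004 0.0001] 6
(0.545, 0.0375, 0.066) [275.10052012 239.84745215]
(0.618, 0.011, 0.078) [324.19689657 126.09708553]
```

View pics/w3.png

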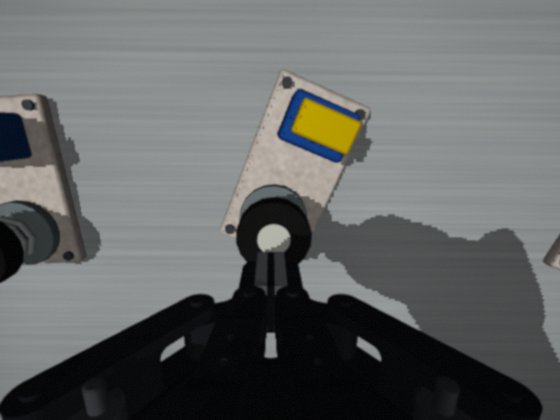

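The middle cap spot at (274,238) and tag at (328,125) match.

drive_tool(increments="0 -0.002 -0.02 0;0 0 -0.015 0;0 0 -0.007 0;0 0 -0.0035 0;0 0 -0.002 0;0 0 0 0")

```text
t: 7.18
eef_pos: [0.5446, 0.0358, 0.0836]
tool_rot: [0.0, 1.0, 0.003, -0.001]
contact_force: [-4.9, -0.9, 8.6]
gripper_width: -0.003
```

```bash
python3 avg.py 12
```

```text
7.7833 F [-4.69 -0.56  6.55] sd [0.46 0.45 0.61] E [0.5448 0.0358 0.0841] sd [0.0001 0.     0.0001] 12
```

drive_tool(increments="0 0 -0.0025 0;0 0 0 0")

```text
t: 7.95
eef_pos: [0.5451, 0.0358, 0.0818]
tool_rot: [0.0, 1.0, 0.002, -0.0]
contact_force: [-4.4, -0.8, 9.3]
gripper_width: -0.002
```

```bash
python3 avg.py 14
```

```text
8.65 F [-5.31 -0.53  9.72] sd [0.44 0.51 0.54] E [0.545  0.0358 0.082 ] sd [0. 0. 0.] 14
```

Middle is the stiffest (9.7 N at about 6.2 mm). I'll press slightly deeper, release, then go to the right one.

drive_tool(increments="0 0 -0.001 0;0 0 0 0;0 0 0 0;0 0 0.01 0;0 0 0.02 0;0 0 0.02 0;-0.005 -0.02 0 0;-0.005 -0.035 0 0;-0.005 -0.035 0 0;-0.005 -0.035 0 0;-0.005 -0.035 0 0;-0.002 -0.035 0 0")

```text
t: 9.65
eef_pos: [0.5182, -0.1609, 0.1307]
tool_rot: [0.0, 1.0, 0.003, 0.001]
contact_force: [0.4, 0.9, -0.2]
gripper_width: 0.001
```

drive_tool(increments="0 -0.035 0 0;0 -0.035 0 0;0 -0.02 0 0;0 -0.006 0 0;0 0 0 0;0 0 0 0")

```text
t: 10.15
eef_pos: [0.5189, -0.2542, 0.1301]
tool_rot: [-0.0, 1.0, 0.003, 0.0]
contact_force: [0.4, 0.6, 0.4]
gripper_width: 0.002
```

```bash
python3 avg.py 10; python3 - <<'E'
from h import *
cw=bot.calibration("wrist");a=bot.read_camera("wrist")[:,:,::-1]
cv2.imwrite("pics/w4.png",a)
for P in [(.518,-.255,.066),(.5914,-.28,.078)]:
    c=cw;M=c['camera_from_world'];r,_=cv2.Rodrigues(M[:3,:3]);print(P,cv2.projectPoints(np.array([P]),r,M[:3,3],K(c),c['distortion'])[0].ravel())
E
```

```text
10.65 F [0.03 0.   0.1 ] sd [0.38 0.57 0.32] E [ 0.5188 -0.2539  0.1299] sd [0.0002 0.0007 0.0001] 10
(0.518, -0.255, 0.066) [272.4631615  240.42974123]
(0.5914, -0.28, 0.078) [318.44926654 125.26136079]
```

View pics/w4.png

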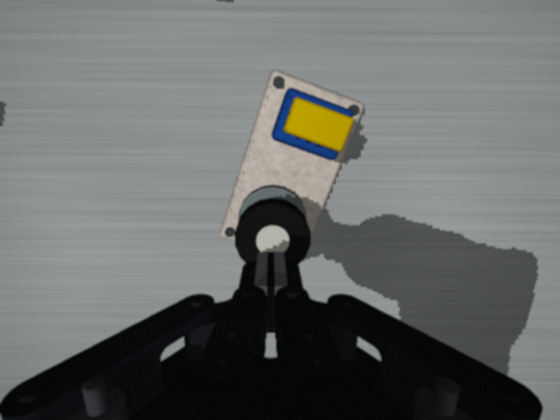

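The right cap spot at (272,239) and tag at (319,124) match.

drive_tool(increments="0 -0.001 -0.02 0;0 0 -0.015 0;0 0 -0.006 0;0 0 -0.0035 0;0 0 -0.002 0;0 0 0 0")

```text
t: 11.2
eef_pos: [0.5185, -0.2564, 0.0835]
tool_rot: [-0.0, 1.0, 0.002, -0.0]
contact_force: [-2.1, 0.6, 2.1]
gripper_width: -0.001
```

```bash
python3 avg.py 12
```

```text
11.8 F [-0.29  0.04  1.6 ] sd [0.53 0.61 0.63] E [ 0.5188 -0.2565  0.0838] sd [0.0001 0.     0.0002] 12
```

drive_tool(increments="0 0 -0.0025 0;0 0 0 0")

```text
t: 11.97
eef_pos: [0.5188, -0.2565, 0.0807]
tool_rot: [0.0, 1.0, 0.002, 0.0]
contact_force: [1.2, -1.2, 2.1]
gripper_width: 0.001
```

```bash
python3 avg.py 14
```

```text
12.6667 F [ 1.39 -0.45  2.44] sd [0.55 0.39 0.47] E [ 0.5188 -0.2564  0.0809] sd [0.0001 0.     0.0001] 14
```

Right is softest (2.4 N at about 7.2 mm, against 5.8 N and 9.7 N). Now its tag.

drive_tool(increments="0 0 0.01 0;0 0 0.02 0;0 0 0.03 0;0.02 -0.007 0 0;0.03 -0.009 0 0;0.0225 -0.0075 0 0;0 0 0 0;0 0 -0.02 0;0 0 -0.01 0;0 0 0 0;0 0 0 0")

```text
t: 13.58
eef_pos: [0.5894, -0.2794, 0.11]
tool_rot: [-0.001, 1.0, 0.002, -0.002]
contact_force: [-0.5, 0.6, 0.6]
gripper_width: 0.002
```

```bash
python3 avg.py 6; python3 - <<'E'
from h import *
a=bot.read_camera("wrist")[:,:,::-1]
cv2.imwrite("pics/w5.png",a)
E
```

```text
13.8833 F [ 0.03 -0.15  0.08] sd [0.34 0.42 0.41] E [ 0.5909 -0.2799  0.1115] sd [0.0004 0.0001 0.0003] 6
```

View pics/w5.png

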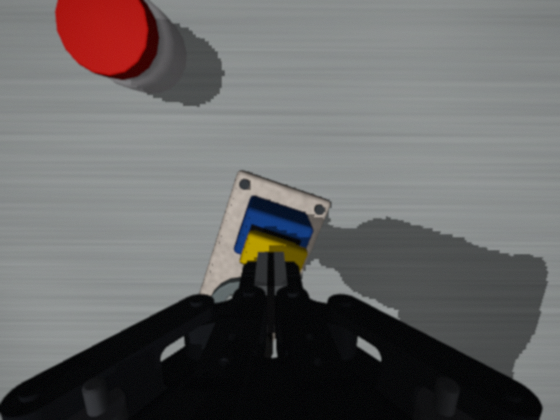

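drive_tool(increments="0 0 -0.01 0;0 0 -0.006 0;0 0 -0.004 0;0 0 -0.003 0;0 0 -0.002 0;0 0 -0.001 0;0 0 0 0")

```text
t: 14.52
eef_pos: [0.5915, -0.2801, 0.0861]
tool_rot: [0.0, 1.0, 0.002, 0.001]
contact_force: [-1.4, 0.6, 11.2]
gripper_width: -0.001
```

```bash
python3 avg.py 8
```

```text
14.9167 F [-0.88  0.4  10.87] sd [0.46 0.46 0.55] E [ 0.5915 -0.2801  0.0861] sd [0. 0. 0.] 8
```

drive_tool(increments="0 0 -0.001 0;0 0 -0.0005 0;0 0 0 0;0 0 0 0")

```text
t: 15.25
eef_pos: [0.5916, -0.2801, 0.086]
tool_rot: [0.0, 1.0, 0.002, 0.001]
contact_force: [-5.2, 1.9, 20.9]
gripper_width: 0.003
```

```bash
python3 avg.py 8
```

```text
15.65 F [-4.83  1.66 20.88] sd [0.44 0.38 0.39] E [ 0.5916 -0.2801  0.086 ] sd [0. 0. 0.] 8
```

The tag is at its stop: force rises with no further travel. Now I'll move clear and check.

drive_tool(increments="0 0 0.005 0;0 0 0.015 0;0 0 0.03 0;0 0 0.03 0;-0.02 0.02 0.03 0;-0.03 0.03 0.02 0;-0.03 0.03 0.02 0;-0.03 0.03 0 0;-0.03 0.03 0 0;0 0 0 0;0 0 0 0")

```text
t: 16.57
eef_pos: [0.4563, -0.146, 0.2283]
tool_rot: [-0.0, 1.0, 0.004, -0.001]
contact_force: [0.2, -0.4, 0.0]
gripper_width: -0.002
```

```bash
python3 avg.py 4; python3 - <<'E'
from h import *
b=bot.read_camera("scene")[:,:,::-1];t=bot.read_camera("top")[:,:,::-1]
cv2.imwrite("pics/s6.png",b);cv2.imwrite("pics/t6.png",t)
b0=cv2.imread("pics/scene0.png")
x=np.hstack([cv2.resize(i[190:330,90:230],(400,400),interpolation=cv2.INTER_CUBIC) for i in(b0,b)])
cv2.imwrite("pics/cmp6.png",x)
for n,i in(("s0",b0),("s6",b),("t0",cv2.imread("pics/top0.png")),("t6",t)):
    h=cv2.cvtColor(i,cv2.COLOR_BGR2HSV);m=cv2.inRange(h,(20,150,60),(35,255,255))
    k,l,s,c=cv2.connectedComponentsWithStats(m);print(n,[(c[j].round(1).tolist(),int(s[j,4])) for j in range(1,k) if s[j,4]>40])
E
```

```text
16.7667 F [ 0.26 -0.25  0.06] sd [0.32 0.32 0.57] E [ 0.4589 -0.148   0.2287] sd [0.0006 0.0005 0.    ] 4
s0 [([380.4, 155.6], 143), ([276.8, 209.1], 177), ([123.8, 266.7], 217)]
s6 [([380.4, 155.6], 147), ([276.7, 209.2], 179), ([126.3, 269.6], 208)]
t0 [([267.7, 196.7], 162), ([145.1, 203.2], 151), ([412.5, 207.5], 162)]
t6 [([267.7, 196.8], 161), ([145.1, 203.1], 152), ([410.5, 208.7], 151)]
```

View pics/cmp6.png

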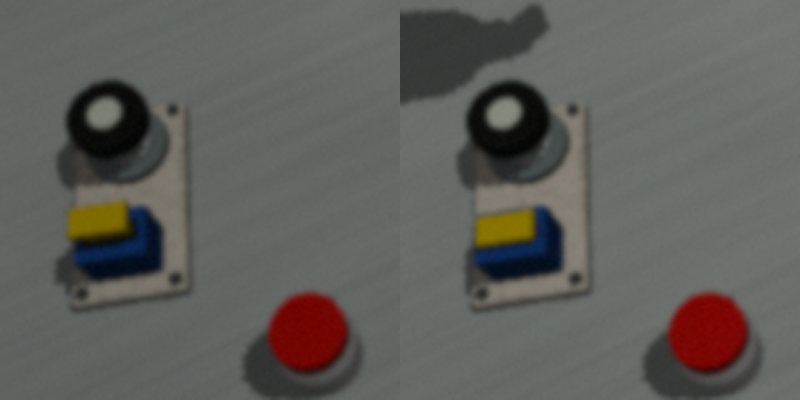

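View pics/s6.png

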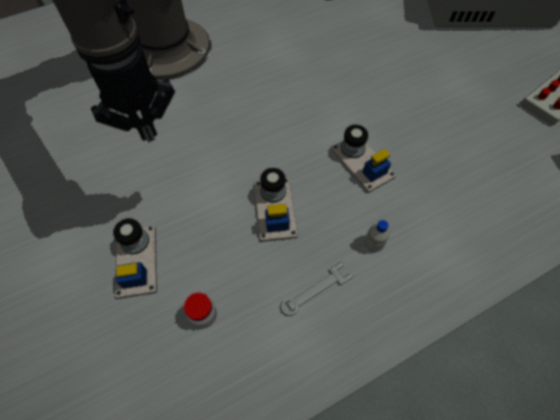

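The right tag is down (it moved from (123.8,266.7) to (126.3,269.6)). The other two tags, the caps and the bystanders haven't changed.

```bash
python3 -c "
from station import bot
print(bot.hand_in())"
```

```text
the job is handed in; nothing more can be done
None
```

I pressed the three caps from the robot's left to its right, pushed down the tag on the softest mount's stand, moved clear and handed in at about 17 s.

| Mount | Depth pressed | Force at about that depth | Spring |
|---|---|---|---|
| Left | about 7.2 mm | 5.8 N | medium |
| Middle | about 7 mm | 9.7 N (read at 6.2 mm) | stiffest |
| Right | about 7.2 mm | 2.4 N | softest |

- **Tag:** I pushed the right stand's tag down until it hit its stop. The fingertip was at about 64 mm, and the force rose from 11 to 21 N without further travel.
- **Final pictures:** the right tag is down and the other two tags have not moved. All the caps are back up. The bottle, the jar and the wrench look unmoved by eye.
- **Measurement differences:** triangulating the caps from the first pictures put them at about 70 mm high rather than the stated 66 mm. The left and middle presses gave contact at about 66 mm, so I used 66 mm. No check failed.

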